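# Index the netsuke turning stand and set its brake

### The job

The tagua nut is clipped on the spoked wheel of the turning stand. Push gently on the side of a spoke to turn the wheel until its brass pointer points straight at the pin with the vermilion ball (not the black one) and let it come to rest there; then push the yellow handle of the brake arm all the way round to its stop, keeping the pointer on the vermilion ball. Lift nothing, do not touch the nut, and leave everything else on the bench where it stands.

Things in the scene. Friction and masses are not known exactly. Their poses are not given: they have to be found in the camera images.
- stand: the turning stand: a round dark iron foot, 230 mm across and 18 mm high, fixed to the bench. Origin at the centre of its underside, on the wheel's upright axis; z up. Its +x points roughly away from the robot.
- wheel (a joint): turn of the wheel about the stand's upright axis (rad), counter-clockwise from above positive; at 0 the brass pointer lies along the stand's +x; range -2.6 to 2.6. Stiff, no spring: about 0.14 N m turns it and it stays where it is left.
- spoke_end (a point): centre of the wooden end ball (18 mm) of the spoke opposite the pointer, 113 mm from the axis. The wheel: hub 104 mm across, top 70 mm above the bench, and four level arms 90 degrees apart, round bars 10 mm thick with centre line 62 mm above the bench: three like steel spokes with balls, and the pointer. Below the arms, outside the hub, it is free down to the iron foot and the brake arm.
- pointer_tip (a point): tip of the brass pointer, 122 mm from the wheel's axis, 62 mm above the bench. Bar 10 mm thick from the hub to 94 mm out, then a cone 24 mm wide tapering to the tip. This point's x runs outward along the pointer, z up; it turns with the wheel.
- nut: ivory-white tagua nut, 29 mm across and 27 mm high, held in a bent brass clip on the wheel's axis; origin at the centre of its underside, 72 mm above the bench; its top, at 99 mm, is the highest point of the wheel. Not to be touched.
- red_mark (a point): centre of the vermilion ball, 22 mm across, 62 mm above the bench, on a fixed brass pin with a slate foot of 34 mm; 140 to 195 mm from the wheel's axis. The place to point at.
- black_mark (a point): centre of the black ball of an equal fixed pin; not the place to point at.
- brake (a joint): swing of the brake arm (rad), counter-clockwise from above positive: 0 fully off, 0.9 at its stop, fully on. No spring: about 0.12 N m swings it and it stays where it is left. It does not lock the wheel hard.
- brake_hinge (a point): on the upright axis of the brake arm, fixed on the stand, 27 mm above the bench. From it a flat steel arm, 12 mm wide, runs level (top 32 mm above the bench) to the yellow handle, 105 mm from this axis. At joint value 0 the arm points 80 degrees counter-clockwise of the stand's +x.
- brake_handle (a point): centre of the top of the yellow handle, an upright round post 14 mm thick that stands from 29 to 74 mm above the bench at the end of the brake arm, outside the wheel's spokes.
- mouse: loose plum-wood mouse figure, about 45 mm long, 34 mm wide, 29 mm high; origin under its middle, head to -x. Leave alone.
- canister: loose pewter canister with screw top, 63 mm across, 67 mm high; origin at the centre of its underside. Leave alone.
- tweezers: loose blackened steel tweezers lying flat along their x, 120 mm long, 18 mm wide, 8 mm high; origin at the middle, on the bench. Leave alone.
- inkstone: loose grey slate inkstone, 130 x 85 x 22 mm; origin at the centre of its underside. Leave alone.
- blank: loose spare tagua nut, 36 mm across, 33 mm high, standing; origin under its middle. Leave alone.
- file: loose small file lying along its x, 185 mm long, 18 mm thick, wooden handle to -x; origin on the bench. Leave alone.
There are look-alikes about, which are no part of the job. What is shaped like the part that bears red_mark but purple is not meant.

How it is judged (in metres and radians):
On the way, in this order (a step that is already met when the one before it is completed fails the run):
1. the pointer rests pointing at the vermilion ball, the brake still off (y of red_mark in the frame of pointer_tip between -0.007 and 0.007 m and x of red_mark in the frame of pointer_tip above 0 m and velocity of joint wheel between -0.05 and 0.05 rad/s and value of joint brake below 0.4 rad), for 0.2 s.
2. the brake arm is at its stop (value of joint brake above 0.83 rad), for 0.1 s.
At the end, for the whole second after the job is handed in: the pointer's line passes within 7 mm of the centre of the vermilion ball, pointing towards it, with the wheel at rest; the brake arm is at its stop (above 0.83 of 0.9 rad); the loose things are within 12 mm of where they began (y of red_mark in the frame of pointer_tip between -0.007 and 0.007 m and x of red_mark in the frame of pointer_tip above 0 m and velocity of joint wheel between -0.05 and 0.05 rad/s and value of joint brake above 0.83 rad and distance of each of mouse, canister, tweezers, inkstone, blank, file from where it was at the start of the episode below 0.012 m); the robot touches nothing.
It fails at once if the nut is touched (contact force between any of the fingers, the arm and nut above 0.5 N).
It fails at once if the wheel is pushed or gripped with more than 20 N (contact force between any of the fingers, the arm and wheel above 20 N).
It fails at once if one of the loose things is lifted or moved (distance of any of mouse, canister, tweezers, inkstone, blank, file from where it was at the start of the episode above 0.012 m).
It also fails if it takes over 48 s, if anything falls off the work surface, if the arm or the gripper's body presses on something with over 40 N, if the wrist force passes 120 N, or if a joint passes its speed limit or range.

### The arm

A 6-joint arm with a two-finger parallel gripper is mounted at the origin on the work surface. World frame = base frame: x ahead of the robot, y to its left, z up, the work surface at z = 0. Lengths are in mm, angles in rad, forces in N, time in s.
With the tool pointing down it reaches from about 275 to 750 mm from the base axis. Payload 10.2 kg.
Tool frame: the origin (TCP) lies midway between the tips of the shut fingers; the grasp point (between the pads) lies 19 mm behind it (ctrl.grip_depth is the distance from the TCP to the grasp point, in mm); y points along the fingers, x is the direction in which the jaws open and shut, and the axes are right-handed (so a half turn about y gives the same grasp; the last joint's range is limited). The gripper opens to 85 mm and grips with 20 to 120 N. Pads are 22 mm wide; open, the fingers measure 114 mm over their backs; the gripper's body (76 mm by 85 mm) begins 54 mm behind the grasp point. The pads swing forward as they close: fully open they stand 13 mm farther back than shut.
Start: joints at [1.074, 0.313, 1.498, -0, 1.331, -0.223], TCP at [141.968, 505.446, 231.294] pointing down, gripper open.
Joint ranges: [-2.94, 2.94], [-0.97, 2.17], [0.19, 2.56], [-1.23, 4.37], [0.02, 3.11], [-2.88, 2.88]. Speed limits (rad/s): [2.39, 2.39, 3.01, 3.14, 3.14, 3.14].

### API

Orientations are given as a unit quaternion [w, x, y, z].
In Python, from rig import ctrl gives the robot as it stands. The module is installed in compiled form; this text tells all that it offers.
- The arm moves only by the tool drive_tool, never from a script. Its arguments are lists of equal length, an entry for each row: "gripper": the closure, from 0 (fully open) to 1 (shut); "offset": the shift along the tool's x, y, z in m, a list of three; "turn": the turn about the tool's y in degrees. In form: {"gripper": [gripper, ...], "offset": [[tx, ty, tz], ...], "turn": [turn, ...]}. A call has 1 to 20 rows; each row shifts and turns the commanded pose from where the row before left it, along the tool's axes as they then stand; what a row does not reach is not made up. A row lasts 1/12 s, in which the tool goes at most 41.7 mm and 7.16 degrees, less where a joint would pass 70% of its speed; a pose out of reach is approached as far as the arm can. A call is refused whole if a number of a shift passes 0.0417 or a number of a turn 7.16, either way. A call with a gripper value outside its range is refused whole. The fingers move at their own pace and stop on an object; "force" is the grip in N (left out, the last holds). Time passes only in rows, so rows that do not move let the fingers close. It gives the time, the measured TCP pose, the force and the opening at its end, in the units of the state.
- ctrl.sense(): the state, without advancing time (a new reading comes with each control period).
- ctrl.capture(name): name is "scene" or "top" or "wrist"; returns (picture, depth): 384x512x3 uint8, red, green, blue; 384x512 float32, mm along the optical axis (not along the pixel's ray), 0 where there is no reading.
- ctrl.camera_params(name): a dict with "fovy" (degrees; the focal length in pixels is half the picture's height over the tangent of half this angle, whatever the lens; pixels are square), "cx", "cy" (the principal point, pixels), "view" (4x4, takes a point from world to camera coordinates); the wrist camera has in their place "tool_from_camera" (4x4, takes a point from camera to tool coordinates, whose origin is the TCP and whose axes are the tool frame's). Camera axes: x right, y down, z forward; pixel columns grow to the right and rows downward; lengths in mm; the calibration is good to about 2 mm. A picture is of the moment at which its call begins: read the wrist's pose just before it. camera_params takes no time and is no camera call.
- ctrl.finish_job(): hands the job in, once; it reports no verdict.
Trained networks look in the newest picture that a camera, given by its name, has taken for a name from the list of things; names that differ only in an ending like _2 or _b are one class to them, and where a whole thing is asked for, a point or a joint stands for the part that bears it (a point fixed in the world has none). Each returns a list of dicts, best first, with "score" (0 to 1); they miss things now and then, are a little off and sometimes report something else, mostly with a low value. They report only what shows in the picture. A call takes as long as a camera call. They do not tell look-alikes from the thing itself.
- ctrl.boxes_of(camera, query): "centre" ([x, y, z] in mm, in the coordinates of the camera as it stood for that picture, good to about 4 mm: the middle of the surface that is visible of it).
- ctrl.regions_of(camera, query): "mask" (384x512 bool, what is visible of it).
- ctrl.pinpoint(camera, query): "centre" ([x, y, z] in mm, in the coordinates of the camera as it stood for that picture, good to about 4 mm: a listed point, or the origin of a listed thing).
The state is a dict: "time_s": time; "joints": joint angles; "dq": joint speeds; "tau": joint torques, N m; "eef_pos": TCP position; "ee_rot": TCP orientation; "force": force on the tool from outside, world axes, zero at the start; "wrist_torque": the same for the moment, N m; "grip_width": opening from 0.0 (shut) to 1.0 (fully open).
Only numpy, scipy, OpenCV 4.12 (cv2) and the standard library are available. Lean on these libraries where they do the work, as an engineer would, in place of code of your own. Each camera call takes 0.05 s, during which the arm holds its last target.

## Working session

There is one attempt and no reset: what is moved stays moved. The work goes in short steps, Python scripts to look and compute and a tool call to move; the robot and the scene stay as the last step left them, time stands still between calls to the robot, and variables do not carry over. Pictures are saved under pics/ and viewed, and the job is handed in when it is done.

Besides the shell and the picture viewer there is one more tool, called after "Request:" as name([rows], argument=value, ...), one row to a line, values as JSON. drive_tool: Moves the arm, as the interface text tells. Its arguments: {"type":"object","properties":{"gripper":{"type":"array","items":{"type":"number"}},"offset":{"type":"array","items":{"type":"array","items":{"type":"number"}}},"turn":{"type":"array","items":{"type":"number"}},"force":{"type":"number"}},"required":["gripper","offset","turn"]}

```bash
mkdir -p pics
cat > h.py <<'E'
import numpy as np, cv2
from rig import ctrl
from scipy.spatial.transform import Rotation as R
def cap(n,name):
    s=ctrl.sense(); im,d=ctrl.capture(n)
    np.savez(f'{name}.npz',im=im,d=d,p=s['eef_pos'],q=s['ee_rot'])
    cv2.imwrite(f'pics/{name}.png',im[:,:,::-1]); return im,d,s
def c2w(n,P,s=None):
    P=np.atleast_2d(np.asarray(P,float)); c=ctrl.camera_params(n)
    H=np.c_[P,np.ones(len(P))]
    if n=='wrist':
        q=s['ee_rot']; T=np.eye(4); T[:3,:3]=R.from_quat([q[1],q[2],q[3],q[0]]).as_matrix(); T[:3,3]=s['eef_pos']
        return (H@(T@np.array(c['tool_from_camera'])).T)[:,:3]
    return (H@np.linalg.inv(np.array(c['view'])).T)[:,:3]
def px2c(n,u,v,z):
    c=ctrl.camera_params(n); f=192/np.tan(np.radians(c['fovy'])/2)
    return np.stack([(np.asarray(u)-c['cx'])*z/f,(np.asarray(v)-c['cy'])*z/f,np.asarray(z)+0*np.asarray(u)],-1)
def ray(n,u,v,h,s=None):
    a=c2w(n,px2c(n,[u],[v],1.),s)[0]; b=c2w(n,px2c(n,[u],[v],1000.),s)[0]
    t=(h-a[2])/(b[2]-a[2]); return a+t*(b-a)
E
python3 - <<'E'
from h import *
np.set_printoptions(precision=1,suppress=True)
for n in ['scene','top']:
    im,d,s=cap(n,n+'1'); print(ctrl.camera_params(n))
    for q in ['stand','red_mark','black_mark','pointer_tip','spoke_end','nut','brake_hinge','brake_handle','mouse','canister','tweezers','inkstone','blank','file']:
        for r in ctrl.pinpoint(n,q)[:3]: print(n,q,round(r['score'],2),c2w(n,r['centre'])[0])
print(ctrl.sense())
E
```

```text
{'fovy': 47.63905402365295, 'cx': 248.0377649732053, 'cy': 189.67559148609328, 'view': array([[   0.3,    1. ,   -0. , -127.7],
       [   0.6,   -0.2,   -0.8, -252. ],
       [  -0.8,    0.2,   -0.6, 1493.4],
       [   0. ,    0. ,    0. ,    1. ]])}
scene stand 0.85 [532.2 -93.    0.4]
scene stand 0.75 [672.8 -18.3  64.1]
scene stand 0.68 [ 638.  -216.1   61.3]
scene red_mark 0.84 [716.9  82.5  61.5]
scene red_mark 0.83 [672.7 -13.8  61.9]
scene black_mark 0.63 [ 638.2 -218.2   63.3]
scene spoke_end 0.75 [423.  -89.9  67. ]
scene nut 0.61 [530.4 -89.2  73.3]
scene brake_hinge 0.89 [542.  -22.8  27.5]
scene brake_handle 0.93 [558.3  78.3  76.8]
scene mouse 0.51 [ 523.3 -284.8    3.2]
scene canister 0.86 [434.2 339.1   2.8]
scene tweezers 0.46 [617.  338.7   2.1]
scene inkstone 0.62 [ 519.2 -398.9    3.9]
scene blank 0.5 [ 670.5 -366.3   -2.1]
scene file 0.65 [ 356.7 -319.1   -2.7]
{'fovy': 45.19754946161087, 'cx': 257.6516290070211, 'cy': 186.29753314594146, 'view': array([[   0. ,   -1. ,    0. ,  -29.4],
       [  -1. ,   -0. ,   -0.2,  550.4],
       [   0.2,    0. ,   -1. , 131
[... 374 characters left out ...]
 0.6 [561.1  77.7  73.2]
top mouse 0.61 [ 522.4 -284.1   -0.3]
top canister 0.86 [432.6 340.    4.4]
top canister 0.39 [ 672.6 -371.     5.6]
top tweezers 0.47 [617.3 341.2   0.5]
top tweezers 0.17 [534.  -90.2   2.6]
top inkstone 0.95 [ 522.6 -397.6    0. ]
top blank 0.45 [ 671.2 -371.3    4. ]
top file 0.8 [ 354.7 -313.4   -2.4]
{'time_s': 1.5, 'joints': array([ 1.1,  0.3,  1.5, -0. ,  1.3, -0.2]), 'dq': array([ 0.,  0.,  0.,  0., -0.,  0.]), 'tau': array([ -0. , -41.2, -26. ,  -0. ,   0. ,   0. ]), 'eef_pos': array([142. , 505.4, 231.3]), 'ee_rot': array([-0.6,  0.6,  0.4, -0.4]), 'force': array([-0.3, -0.7, -0.3]), 'wrist_torque': array([ 0.,  0., -0.]), 'grip_width': 0.9981167952701188}
```

```bash
ls pics
```

```text
scene1.png
top1.png
```

View pics/scene1.png

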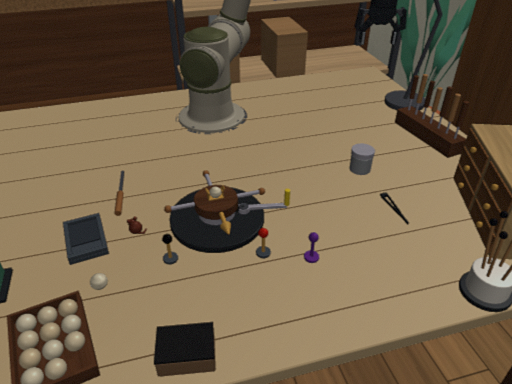

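View pics/top1.png

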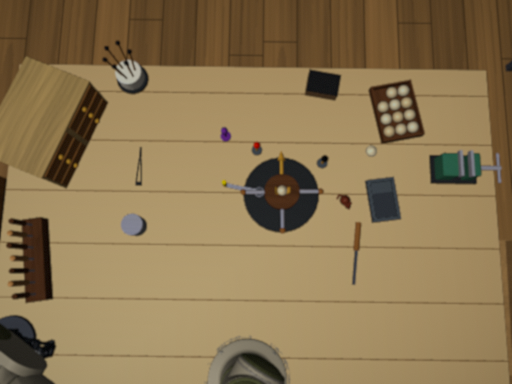

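Run:
```python
from h import *
np.set_printoptions(precision=1,suppress=True)
c=ctrl.camera_params('top');V=np.array(c['view']);f=192/np.tan(np.radians(c['fovy'])/2)
def pr(p):
    q=V@np.r_[p,1];return f*q[0]/q[2]+c['cx'],f*q[1]/q[2]+c['cy']
for n,p in dict(red=[716,81,62],red2=[675,-15,62],nut=[531,-90,99],tip=[655,-90,62],black=[638,-217,62],handle=[560,78,74]).items(): print(n,pr(p))
im=cv2.imread('pics/top1.png'); cv2.imwrite('pics/top1crop.png',cv2.resize(im[80:280,180:400],None,fx=3.4,fy=3,interpolation=2) if 0 else cv2.resize(im[90:270,190:410],None,fx=3.3,fy=3.3,interpolation=2))
```

```text
red (np.float64(223.8946134072179), np.float64(130.5893814615651))
red2 (np.float64(255.81310940037204), np.float64(144.29976465883507))
nut (np.float64(281.47566468655197), np.float64(190.35497766326856))
tip (np.float64(281.0000334577525), np.float64(151.16371694756623))
black (np.float64(323.8802357303766), np.float64(157.30493857044158))
handle (np.float64(223.25426657194245), np.float64(181.15971575332475))
```

View pics/top1crop.png

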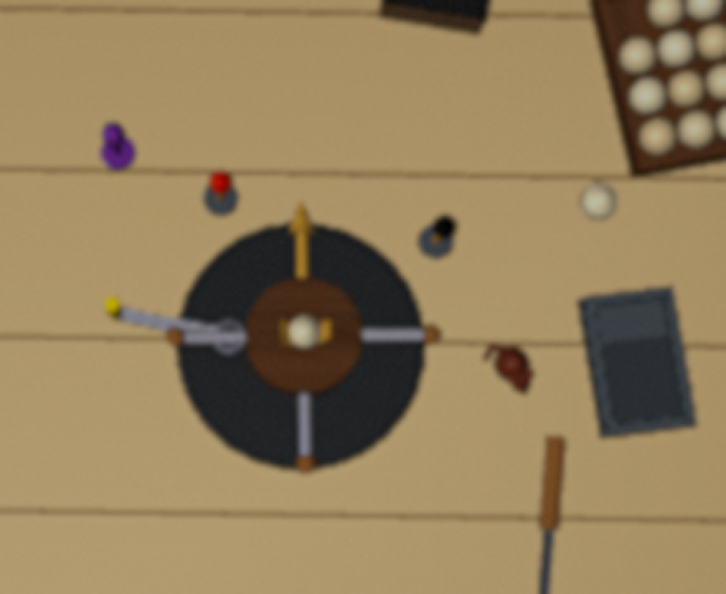

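Run:
```python
from h import *
np.set_printoptions(precision=4,suppress=True)
s=ctrl.sense();q=s['ee_rot'];M=R.from_quat([q[1],q[2],q[3],q[0]]).as_matrix();print(s['time_s'],M)
print(ctrl.camera_params('wrist'))
d=np.array([430,-60,231])-s['eef_pos']
print(M.T@d, M.T@d/18)
```

```text
1.5 [[ 0.2704  0.     -0.9628]
 [ 0.9628 -0.      0.2704]
 [-0.     -1.     -0.    ]]
{'fovy': 64.98647555416059, 'cx': 253.6595724734346, 'cy': 192.81622617517124, 'tool_from_camera': array([[   1.    ,   -0.0001,    0.0009,   -0.1945],
       [  -0.0009,   -0.2639,    0.9645, -142.8354],
       [   0.0002,   -0.9645,   -0.2639,   67.0386],
       [   0.    ,    0.    ,    0.    ,    1.    ]])}
[-466.5072    0.324  -430.1711] [-25.9171   0.018  -23.8984]
```

Request:
drive_tool([
  [0,0,0],
  [0,0,0],
  [0,0,0],
  [-0.0333,0,-0.017],
  [-0.0333,0,-0.017],
  [-0.0333,0,-0.017],
  [-0.0333,0,-0.017],
  [-0.0333,0,-0.017],
  [-0.0333,0,-0.017],
  [-0.0333,0,-0.017],
  [-0.0333,0,-0.017],
  [-0.0333,0,-0.017],
  [-0.0333,0,-0.017],
  [-0.0333,0,-0.017],
  [-0.0333,0,-0.017],
  [-0.0333,0,-0.017],
  [-0.0333,0,-0.017],
  [-0.0333,0,-0.017],
  [-0.0333,0,-0.017],
  [-0.0333,0,-0.017],
], gripper=[1,1,1,1,1,1,1,1,1,1,1,1,1,1,1,1,1,1,1,1], turn=[-5.23,-5.23,-5.23,0,0,0,0,0,0,0,0,0,0,0,0,0,0,0,0,0], force=20)

```text
time_s: 3.17
eef_pos: [431.5, -62.7, 231.4]
ee_rot: [-0.5, 0.5, 0.5, -0.5]
force: [1.3, 1.1, -0.0]
grip_width: -0.003
```

Run:
```python
from h import *
np.set_printoptions(precision=2,suppress=True)
im,d,s=cap('wrist','w1'); print(s)
for q in ['stand','red_mark','black_mark','pointer_tip','spoke_end','nut','brake_hinge','brake_handle']:
    for r in ctrl.pinpoint('wrist',q)[:3]: print(q,round(r['score'],2),c2w('wrist',r['centre'],s)[0])
```

```text
{'time_s': 3.1667, 'joints': array([-0.41,  0.11,  1.75,  0.  ,  1.28, -1.98]), 'dq': array([-0.71,  0.57, -0.64,  0.  ,  0.06, -0.7 ]), 'tau': array([  3.05, -35.16, -22.49,  -0.15,  -0.03,   0.84]), 'eef_pos': array([431.49, -62.65, 231.44]), 'ee_rot': array([-0.5,  0.5,  0.5, -0.5]), 'force': array([ 1.26,  1.09, -0.03]), 'wrist_torque': array([ 0.03,  0.01, -0.02]), 'grip_width': -0.003491448870378382}
stand 0.85 [536.24 -91.13   3.6 ]
pointer_tip 0.34 [ 520.17 -287.23   -0.16]
spoke_end 0.96 [423.71 -96.82  63.76]
brake_hinge 0.84 [537.68 -25.45  30.98]
brake_handle 0.86 [558.56  74.33  72.22]
```

View pics/w1.png

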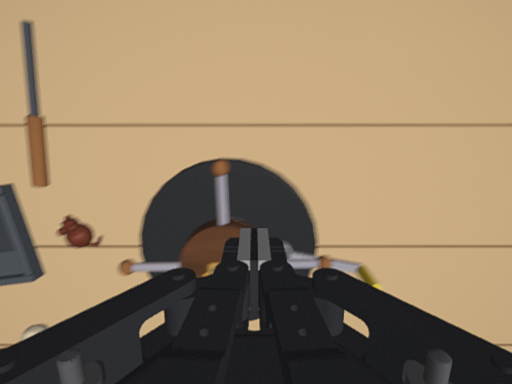

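```bash
cat > meas.py <<'E'
from h import *
np.set_printoptions(precision=1,suppress=True)
def pr(n,p):
    c=ctrl.camera_params(n);V=np.array(c['view']);f=192/np.tan(np.radians(c['fovy'])/2)
    q=V@np.r_[p,1];return np.array([f*q[0]/q[2]+c['cx'],f*q[1]/q[2]+c['cy']])
def redc(n,im,guess):
    u,v=pr(n,guess).astype(int)
    a=im.astype(float); w=np.clip(a[:,:,0]-np.maximum(a[:,:,1],a[:,:,2])-90,0,100)
    m=np.zeros(w.shape);m[v-9:v+10,u-9:u+10]=1;w=w*m
    vv,uu=np.mgrid[:384,:512];return (w*uu).sum()/w.sum(),(w*vv).sum()/w.sum()
def show(n,name,guess,r,out,k):
    im=np.load(name+'.npz')['im'];u,v=pr(n,guess).astype(int)
    cv2.imwrite('pics/'+out+'.png',cv2.resize(im[v-r:v+r,u-r:u+r,::-1],None,fx=k,fy=k,interpolation=cv2.INTER_CUBIC));print(out,'origin',u-r,v-r)
E
python3 - <<'E'
from meas import *
for n in ['top','scene']:
    im=np.load(n+'1.npz')['im']; u,v=redc(n,im,[675,-15,62]); print(n,u,v,ray(n,u,v,62))
show('top','top1',[545,-80,62],55,'t1',7)
show('scene','scene1',[545,-80,62],65,'s1',6)
E
```

```text
top 256.021528525296 144.82777179763187 [673.4 -15.6  62. ]
scene 264.18195488721807 230.6015037593985 [668.1 -12.7  62. ]
t1 origin 222 132
s1 origin 156 136
```

View pics/t1.png

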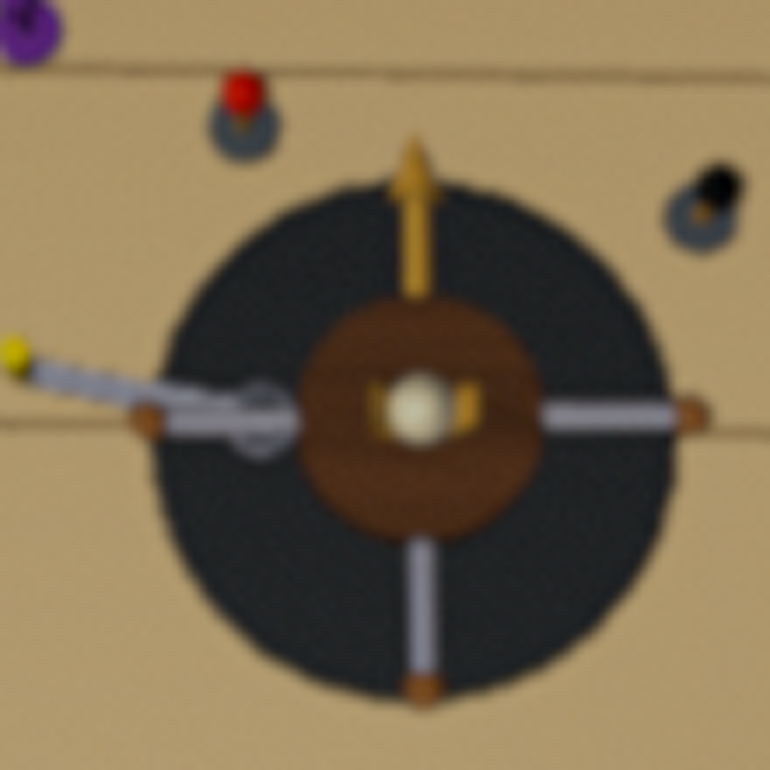

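View pics/s1.png

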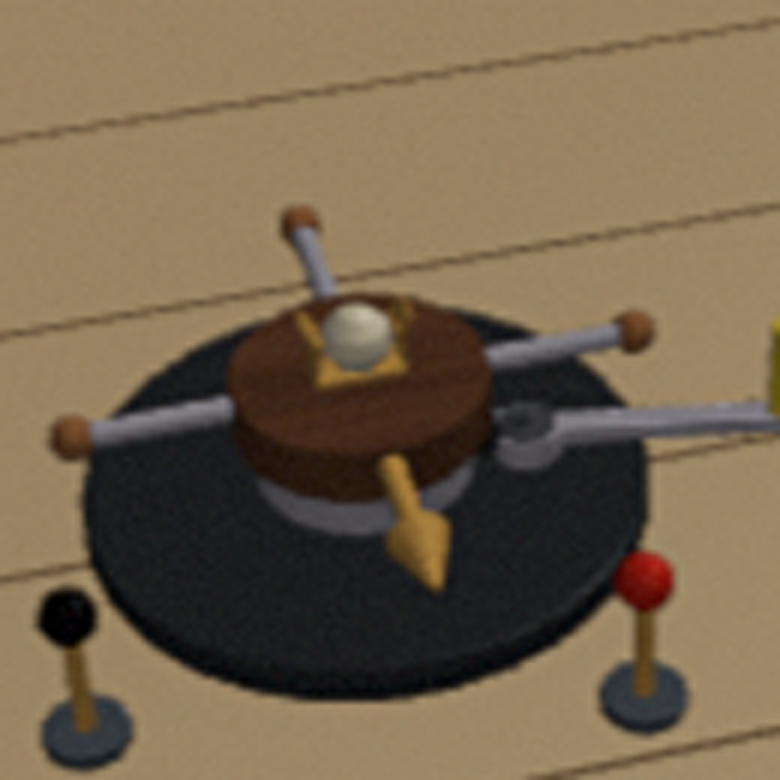

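Run:
```python
from meas import *
def go(n,o,k,pts):
    P={}
    for a,(x,y) in pts.items(): P[a]=ray(n,(x+.5)/k-.5+o[0],(y+.5)/k-.5+o[1],62)[:2]; print(n,a,P[a])
    c=(P['L']+P['R'])/2; c2=P['N']+(P['T']-P['N'])*113/235; print('axis',c,c2)
    c=(c+c2)/2
    for a in P: d=P[a]-c; print(a,np.hypot(*d),np.degrees(np.arctan2(d[1],d[0])))
go('top',(222,132),7,dict(L=(148,419),R=(691,414),N=(423,690),T=(415,138),red=(243,92),blk=(720,187),hand=(15,356)))
go('scene',(156,136),6,dict(L=(634,330),R=(71,437),N=(300,221),T=(438,591),red=(643,581),blk=(68,617)))
```

```text
top L [532.5  21.3]
top R [ 537.6 -205.3]
top N [421.1 -93.9]
top T [654.6 -89.6]
top red [673.7 -16.4]
top blk [ 635.  -218.6]
top hand [558.5  77.5]
axis [535. -92.] [533.4 -91.8]
L 113.23094238089435 90.87456029416266
R 113.45924890104888 -88.28161017607444
N 113.15895639489683 -178.99574643457257
T 120.43488273324958 1.1129775643437396
red 158.65095331861679 28.41481315326471
blk 161.90324267951192 -51.47951167507003
hand 171.1221407117506 81.85216256854946
scene L [529.7  22. ]
scene R [ 534.5 -205. ]
scene N [416.2 -93.1]
scene T [657.5 -89.1]
scene red [672.7 -17.3]
scene blk [ 634.5 -218.1]
axis [532.1 -91.5] [532.2 -91.2]
L 113.3806710941745 91.23250343327281
R 113.69558789122965 -88.83281544919659
N 116.01183381152637 -179.12182452893103
T 125.38489480551772 1.0281533638790585
red 158.8358680070384 27.778453041625284
blk 162.84858013635287 -51.076481881702584
```

Request:
drive_tool([
  [0,0.0305,-0.007],
  [0,0.0305,-0.007],
  [0,0.0305,0],
  [0,0.0305,0],
  [0,0.0305,0],
  [0,0.0305,0],
  [0,0,0],
], gripper=[1,1,1,1,1,1,1], turn=[0,0,0,0,0,0,0])

```text
time_s: 4.2
eef_pos: [442.2, -59.0, 44.4]
ee_rot: [0.503, -0.497, -0.499, 0.501]
force: [-0.5, 0.7, 0.2]
grip_width: 0.001
```

Run:
```python
from meas import *
cap('wrist','w2');s=ctrl.sense();print(s['eef_pos'],s['force'])
```

```text
[443.7 -59.6  47. ] [0.5 0.1 0.8]
```

View pics/w2.png

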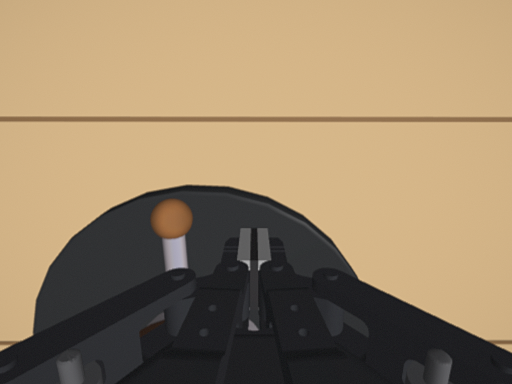

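Request:
drive_tool([
  [-0.004,0,0],
  [-0.004,0,0],
  [-0.002,0,0],
  [-0.002,0,0],
  [-0.002,0,0],
  [-0.002,0,0],
  [-0.002,0,0],
  [-0.002,0,0],
  [-0.002,0,0],
  [-0.002,0,0],
  [-0.002,0,0],
  [-0.002,0,0],
  [-0.002,0,0],
  [-0.002,0,0],
  [-0.002,0,0],
  [-0.002,0,0],
  [-0.002,0,0],
  [-0.002,0,0],
  [-0.002,0,0],
  [0,0,0],
], gripper=[1,1,1,1,1,1,1,1,1,1,1,1,1,1,1,1,1,1,1,1], turn=[0,0,0,0,0,0,0,0,0,0,0,0,0,0,0,0,0,0,0,0])

```text
time_s: 5.92
eef_pos: [445.0, -103.0, 48.3]
ee_rot: [-0.5, 0.5, 0.5, -0.5]
force: [0.6, 0.6, -0.3]
grip_width: -0.001
```

Run:
```python
from meas import *
im,d,s=cap('scene','s2');print(s['eef_pos'],s['force'],s['time_s'])
cap('top','t2')
show('scene','s2',[545,-80,62],65,'s2c',6)
show('top','t2',[545,-80,62],55,'t2c',7)
```

```text
[ 445.  -103.    48.3] [ 0.6  0.6 -0.3] 5.9167
s2c origin 156 136
t2c origin 222 132
```

View pics/s2c.png

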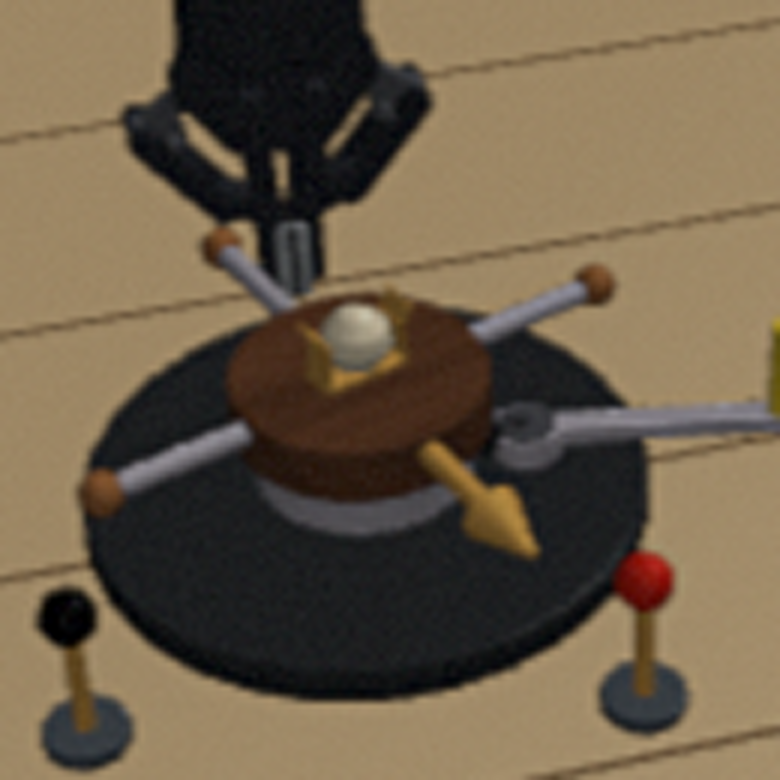

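View pics/t2c.png

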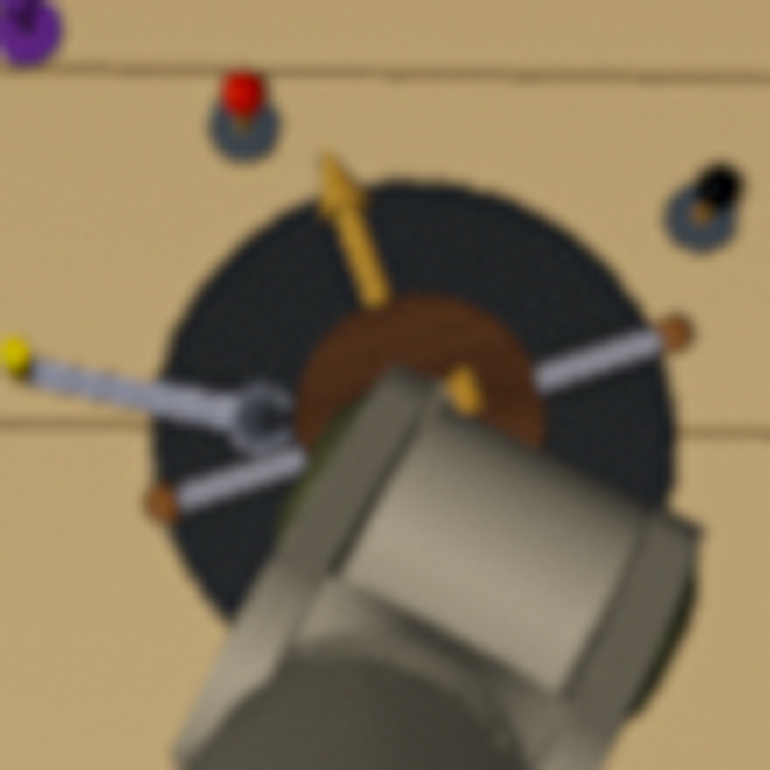

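```bash
cat >> meas.py <<'E'
def go(n,pts):
    o,k,c={'top':((222,132),7,np.array([534.2,-91.9])),'scene':((156,136),6,np.array([532.1,-91.4]))}[n]
    P={a:ray(n,(x+.5)/k-.5+o[0],(y+.5)/k-.5+o[1],62)[:2] for a,(x,y) in pts.items()}
    d=P['L']-P['R']; print('LR dir-90',np.degrees(np.arctan2(d[1],d[0]))-90,'mid',(P['L']+P['R'])/2)
    for a in P: d=P[a]-c; print(a,np.hypot(*d),np.degrees(np.arctan2(d[1],d[0])))
E
python3 - <<'E'
from meas import *
go('top',dict(L=(160,503),R=(677,331),T=(330,158),red=(243,92)))
go('scene',dict(L=(598,284),R=(102,492),T=(537,554),N=(221,247),red=(643,581)))
E
```

```text
LR dir-90 19.338577895991904 mid [535.  -92.1]
L 113.74297897943734 108.98416612616332
R 114.61976910263314 -70.30972146036422
T 117.625710836305 18.9831738573607
red 158.65142871472204 28.407706536408767
LR dir-90 19.18171604751727 mid [532.9 -90.5]
L 114.10955100038066 108.6779182000538
R 112.92446319182439 -70.30919885103856
T 123.38913978353364 19.55241801719945
N 112.76640764531594 -160.61352977509154
red 158.92079980140883 27.780047990120707
```

Request:
drive_tool([
  [-0.002,0,0],
  [-0.002,0,0],
  [-0.002,0,0],
  [-0.002,0,0],
  [-0.002,0,0],
  [-0.001,0,0],
  [-0.001,0,0],
  [-0.001,0,0],
  [0,0,0],
], gripper=[1,1,1,1,1,1,1,1,1], turn=[0,0,0,0,0,0,0,0,0])

```text
time_s: 6.77
eef_pos: [445.0, -115.8, 48.3]
ee_rot: [0.5, -0.5, -0.5, 0.5]
force: [1.0, 1.6, 0.2]
grip_width: 0.003
```

Run:
```python
from meas import *
im,d,s=cap('scene','s3');print(s['eef_pos'],s['force'],s['time_s'])
cap('top','t3')
show('scene','s3',[545,-80,62],65,'s3c',6)
show('top','t3',[545,-80,62],55,'t3c',7)
```

```text
[ 445.  -115.8   48.3] [1.  1.6 0.2] 6.7667
s3c origin 156 136
t3c origin 222 132
```

View pics/s3c.png

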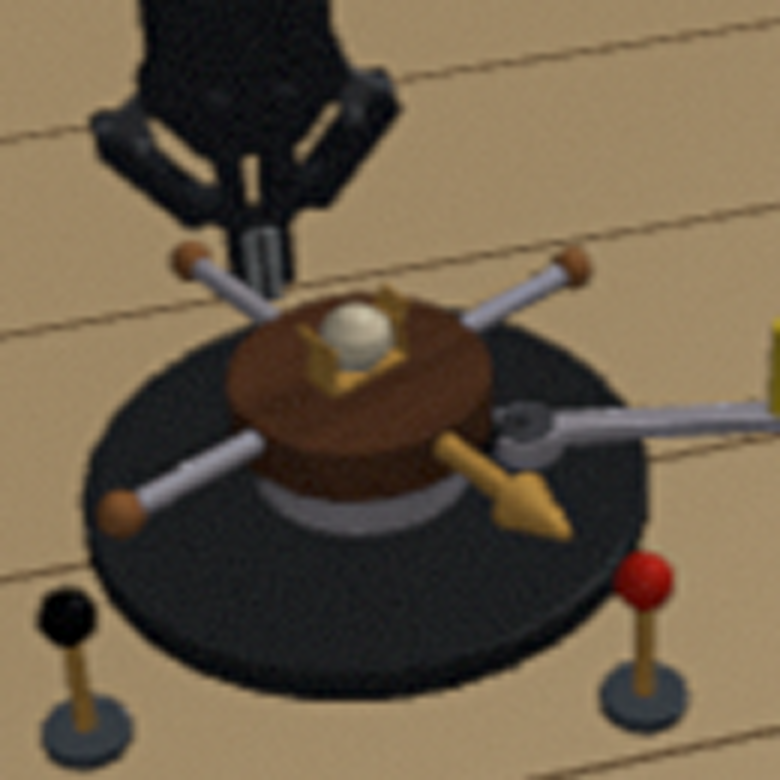

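View pics/t3c.png

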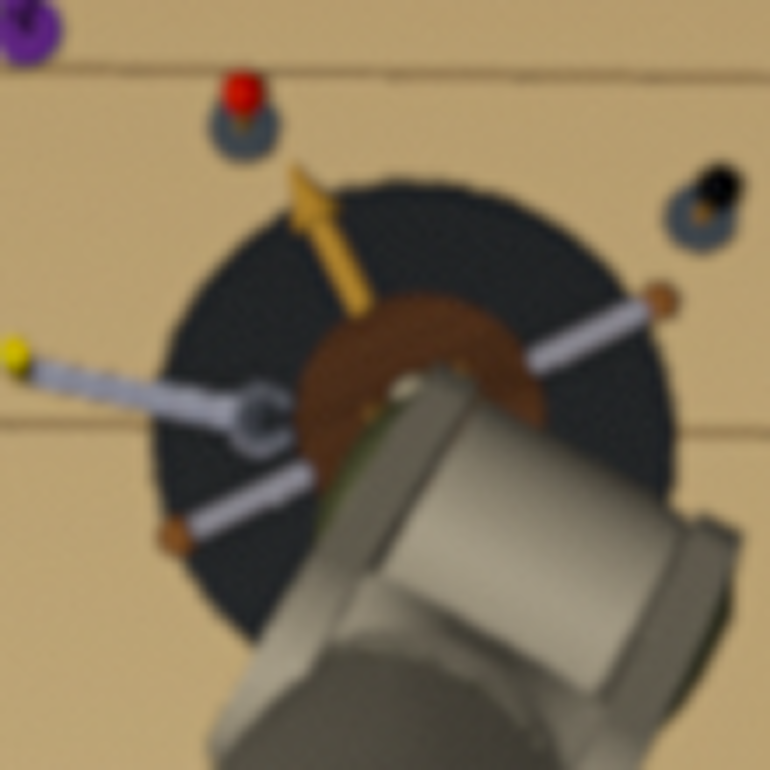

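Run:
```python
from meas import *
go('top',dict(L=(178,537),R=(661,301),T=(296,168),red=(243,92)))
go('scene',dict(L=(573,266),R=(121,513),T=(571,539),N=(190,259),red=(643,581)))
```

```text
LR dir-90 26.997138778988486 mid [534.3 -92.6]
L 112.1638236075335 117.11385445950305
R 113.59404047178674 -63.118107379353475
T 118.95268566760535 26.24734799342617
red 158.65142871472204 28.407706536408767
LR dir-90 27.066721052288116 mid [532.2 -91.1]
L 113.96139757891824 116.94514565496353
R 113.6259144192021 -62.81134459565297
T 124.7850727963387 26.312682118436587
N 113.6813900269581 -153.12634759280996
red 158.92079980140883 27.780047990120707
```

Request:
drive_tool([
  [-0.001,0,0],
  [-0.001,0,0],
  [0,0,0],
], gripper=[1,1,1], turn=[0,0,0])

```text
time_s: 7.12
eef_pos: [445.0, -117.8, 48.3]
ee_rot: [-0.5, 0.5, 0.5, -0.5]
force: [0.1, 2.2, -0.4]
grip_width: 0.002
```

Run:
```python
from meas import *
im,d,s=cap('scene','s4');print(s['eef_pos'],s['force'],s['time_s'])
cap('top','t4')
show('scene','s4',[545,-80,62],65,'s4c',6)
show('top','t4',[545,-80,62],55,'t4c',7)
```

```text
[ 445.  -117.8   48.3] [ 0.1  2.2 -0.4] 7.1167
s4c origin 156 136
t4c origin 222 132
```

View pics/s4c.png

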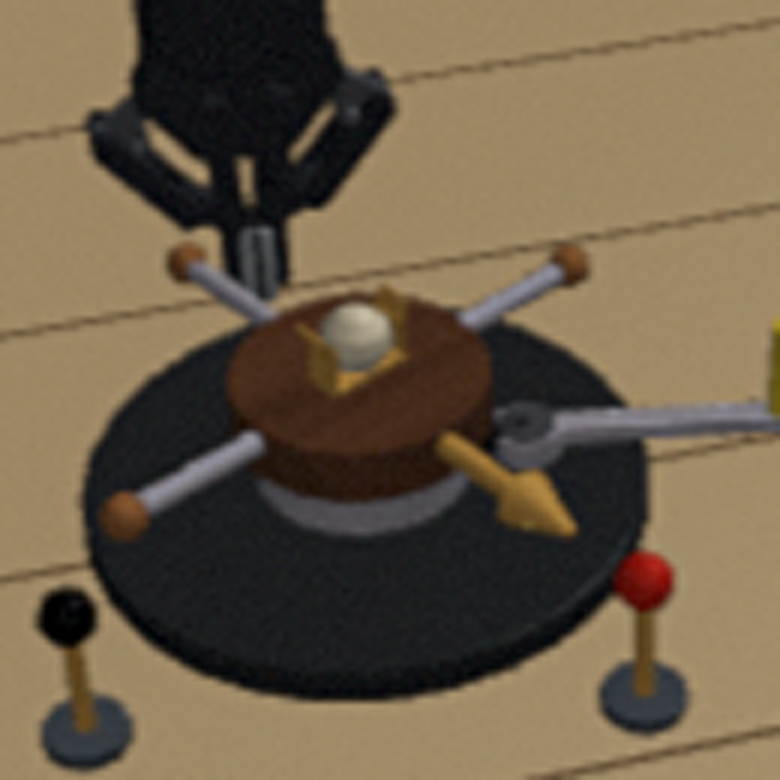

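View pics/t4c.png

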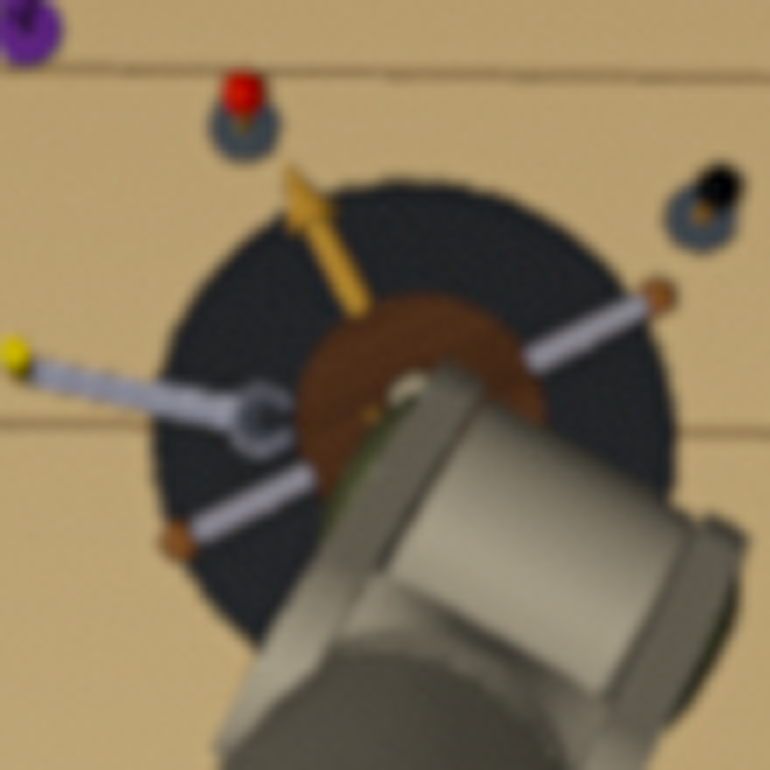

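Run:
```python
from meas import *
go('top',dict(L=(180,541),R=(658,296),T=(291,171),red=(243,92)))
go('scene',dict(L=(570,264),R=(125,516),T=(576,536),N=(188,259),red=(643,581)))
```

```text
LR dir-90 28.095358620202205 mid [534.6 -92.4]
L 112.17185853362167 118.06745303584535
R 113.47417394302961 -61.877056061049224
T 118.71307332817044 27.441034696385046
red 158.65142871472204 28.407706536408767
LR dir-90 28.15295361230922 mid [532.4 -91. ]
L 114.02623789944231 117.90290353750946
R 113.53928472875302 -61.59592387831412
T 124.82017916918119 27.433688552906716
N 114.25851596914667 -152.8181247833017
red 158.92079980140883 27.780047990120707
```

Request:
drive_tool([
  [0.003,0,0],
  [0.006,0,0],
  [0.006,0,0],
  [0,-0.034,0],
  [0,-0.034,0],
  [0,-0.034,0],
  [0.023,0,-0.0188],
  [0.023,0,-0.0188],
  [0.023,0,-0.0188],
  [0.023,0,-0.0188],
  [0.023,0,-0.0188],
  [0.023,0,-0.0188],
  [0.023,0,-0.0188],
  [0.023,0,-0.0188],
  [0,0,0],
  [0,0.025,0],
  [0,0.025,0],
  [0,0.025,0],
  [0,0.025,0],
  [0,0,0],
], gripper=[1,1,1,1,1,1,1,1,1,1,1,1,1,1,1,1,1,1,1,1], turn=[0,0,0,0,0,0,0,0,0,0,0,0,0,0,0,0,0,0,0,0])

```text
time_s: 8.88
eef_pos: [592.4, 81.8, 45.6]
ee_rot: [0.502, -0.498, -0.498, 0.502]
force: [-0.3, -0.5, -1.0]
grip_width: -0.003
```

Run:
```python
from meas import *
im,d,s=cap('scene','s5');print(s['eef_pos'],s['force'],s['time_s'])
cap('top','t5')
show('scene','s5',[545,-60,62],65,'s5c',6)
show('top','t5',[545,-80,62],55,'t5c',7)
```

```text
[592.4  81.8  45.6] [-0.3 -0.5 -1. ] 8.8833
s5c origin 164 135
t5c origin 222 132
```

View pics/s5c.png

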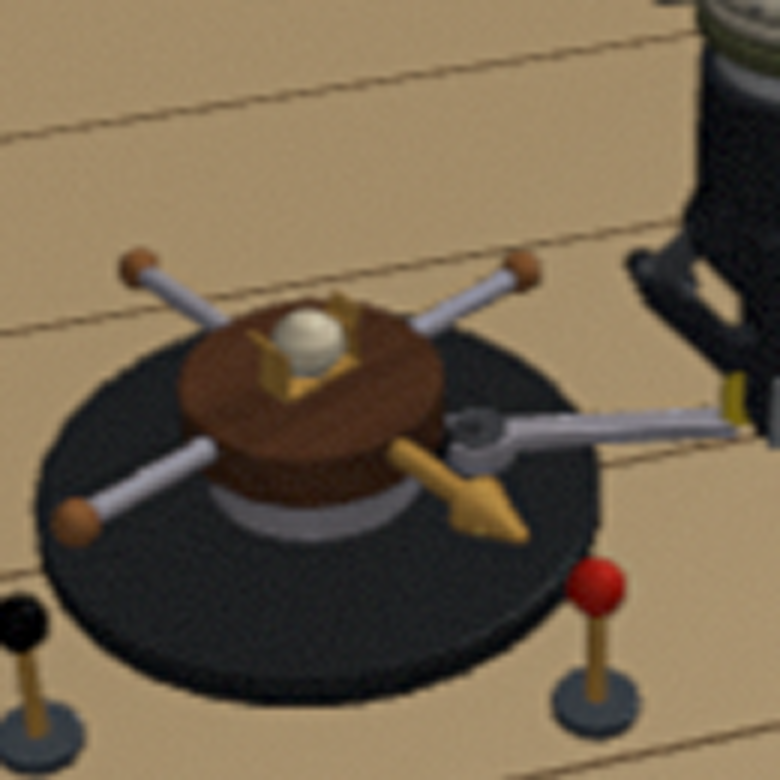

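View pics/t5c.png

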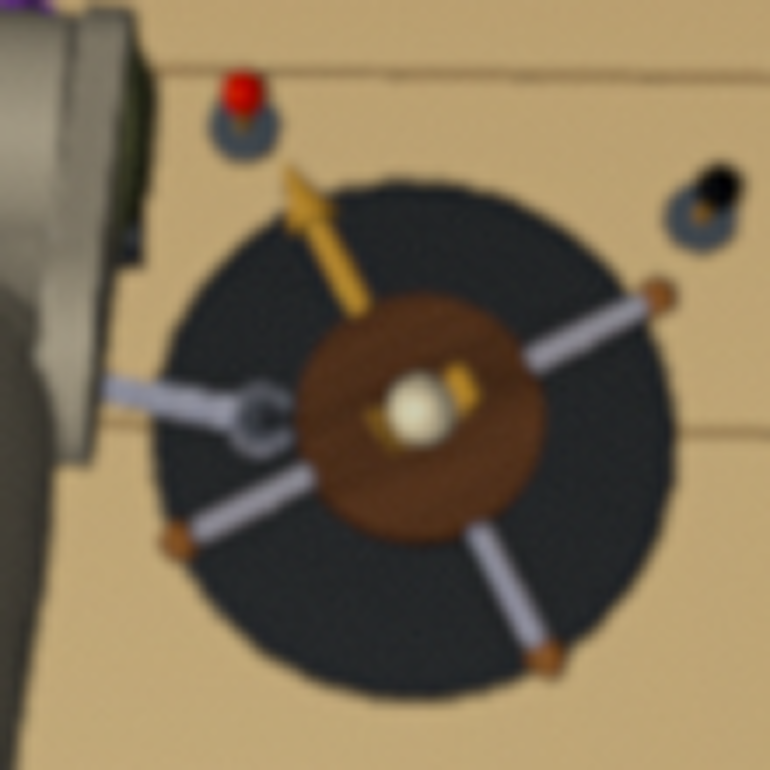

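Run:
```python
from meas import *
def f(n,o,k,p): return ray(n,(p[0]+.5)/k-.5+o[0],(p[1]+.5)/k-.5+o[1],62)[:2]
for n,o,k,N,T,r in [('top',(222,132),7,(545,659),(291,171),(243,92)),('scene',(164,135),6,(138,267),(527,542),(595,587))]:
    N,T,r=[f(n,o,k,p) for p in (N,T,r)]; d=T-N; d/=np.hypot(*d); e=r-T; print(n,np.degrees(np.arctan2(d[1],d[0])),'y of red',d[0]*e[1]-d[1]*e[0],'x',d@e)
```

```text
top 27.53663132056148 y of red 2.609975270853596 x 39.9201860139363
scene 27.601412288428417 y of red 1.125268856363153 x 34.35257503413108
```

Request:
drive_tool([
  [0,0,0.0045],
  [0,0,0.0045],
  [0,0,0.0045],
  [0,0,0.0045],
  [0,0,0.004],
  [0,0,0.004],
  [0,0,0.004],
  [0,0,0.004],
  [0,0,0.004],
  [-0.0005,0,0.0037],
  [-0.0005,0,0.0037],
  [-0.0005,0,0.0037],
  [-0.0005,0,0.0037],
  [-0.0005,0,0.0037],
  [-0.001,0,0.0035],
  [-0.001,0,0.0035],
  [-0.001,0,0.0035],
  [-0.001,0,0.0035],
  [-0.001,0,0.0035],
], gripper=[1,1,1,1,1,1,1,1,1,1,1,1,1,1,1,1,1,1,1], turn=[0,0,0,0,0,0,0,0,0,0,0,0,0,0,0,0,0,0,0])

```text
time_s: 10.57
eef_pos: [521.0, 73.8, 50.3]
ee_rot: [0.5, -0.5, -0.5, 0.5]
force: [0.7, 1.6, 0.8]
grip_width: -0.003
```

Run:
```python
from meas import *
im,d,s=cap('scene','s6');print(s['eef_pos'],s['force'],s['time_s'])
show('scene','s6',[535,-30,62],65,'s6c',6)
```

```text
[521.   73.8  50.3] [0.7 1.6 0.8] 10.5667
s6c origin 175 130
```

View pics/s6c.png

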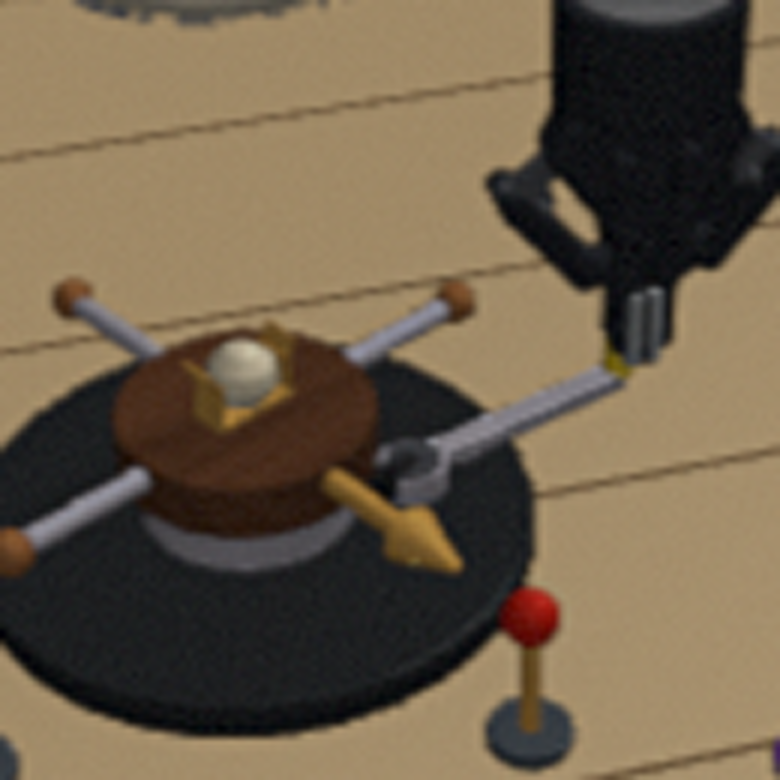

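Request:
drive_tool([
  [-0.0015,0,0.0033],
  [-0.0015,0,0.0033],
  [-0.0015,0,0.0033],
  [-0.0015,0,0.0033],
  [-0.0015,0,0.0033],
  [-0.002,0,0.003],
  [-0.002,0,0.003],
  [-0.002,0,0.003],
  [-0.002,0,0.003],
  [-0.002,0,0.003],
  [0,0,0],
], gripper=[1,1,1,1,1,1,1,1,1,1,1], turn=[0,0,0,0,0,0,0,0,0,0,0])

```text
time_s: 11.53
eef_pos: [498.6, 56.0, 53.6]
ee_rot: [-0.494, 0.507, 0.506, -0.493]
force: [33.8, 8.2, -4.3]
grip_width: 0.0
```

Run:
```python
from meas import *
im,d,s=cap('scene','s7');print(s['eef_pos'],s['force'],s['time_s'])
show('scene','s7',[525,-30,62],65,'s7c',6)
```

```text
[498.6  56.   53.6] [33.8  8.2 -4.3] 11.5333
s7c origin 174 128
```

View pics/s7c.png

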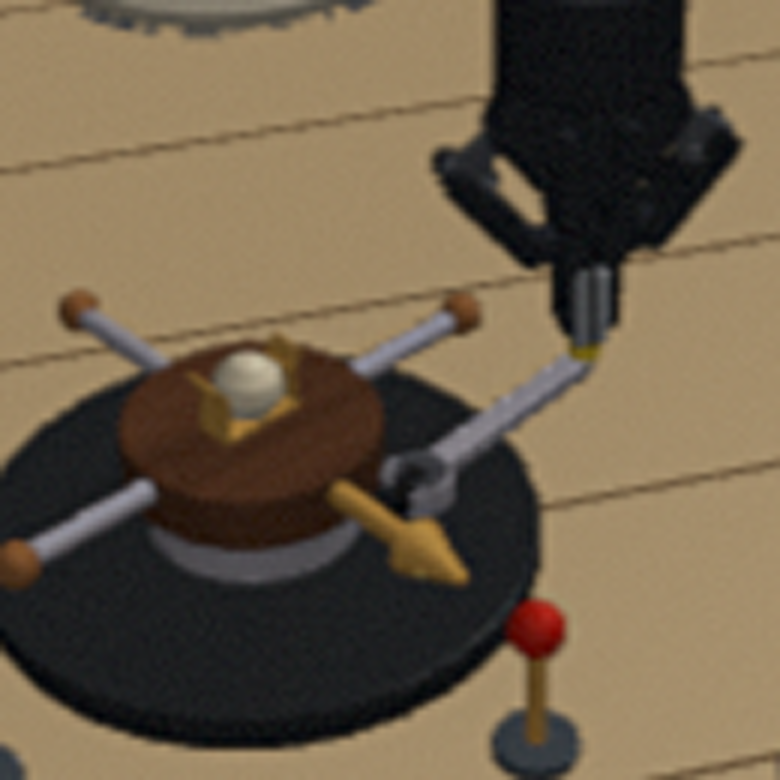

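Request:
drive_tool([
  [0,0,-0.006],
  [0,0,-0.008],
  [0,0,-0.01],
  [0,-0.03,0],
  [0,-0.03,0],
  [0.03,-0.03,0],
  [0.04,0,0],
  [0.04,0,0],
  [0.04,0,0],
  [0,0,0],
], gripper=[1,1,1,1,1,1,1,1,1,1], turn=[0,0,0,0,0,0,0,0,0,0])

```text
time_s: 12.42
eef_pos: [512.6, 211.2, 139.5]
ee_rot: [0.499, -0.498, -0.501, 0.501]
force: [0.0, -0.2, 0.3]
grip_width: 0.001
```

Run:
```python
from meas import *
im,d,s=cap('scene','s8');print(s['eef_pos'],s['force'],s['time_s'])
for r in ctrl.pinpoint('scene','brake_handle')[:1]: print(r['score'],c2w('scene',r['centre']))
cap('top','t8')
for r in ctrl.pinpoint('top','brake_handle')[:1]: print(r['score'],c2w('top',r['centre']))
show('scene','s8',[535,-60,62],65,'s8c',6)
show('top','t8',[545,-80,62],55,'t8c',7)
```

```text
[512.6 211.2 139.5] [ 0.  -0.2  0.3] 12.4167
0.9 [[479.5  61.3  77.3]]
0.58 [[484.   65.3  78. ]]
s8c origin 163 132
t8c origin 222 132
```

View pics/s8c.png

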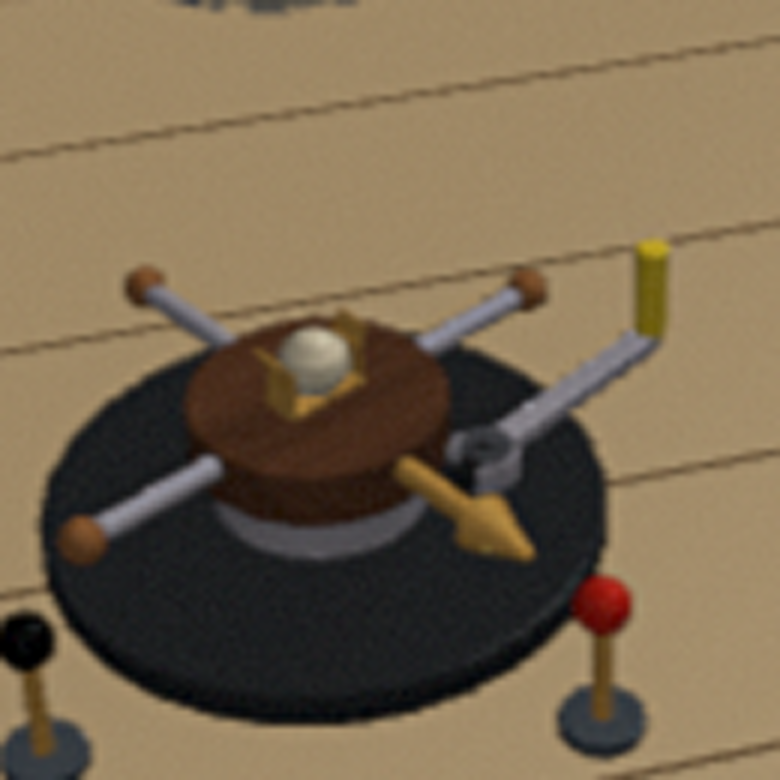

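View pics/t8c.png

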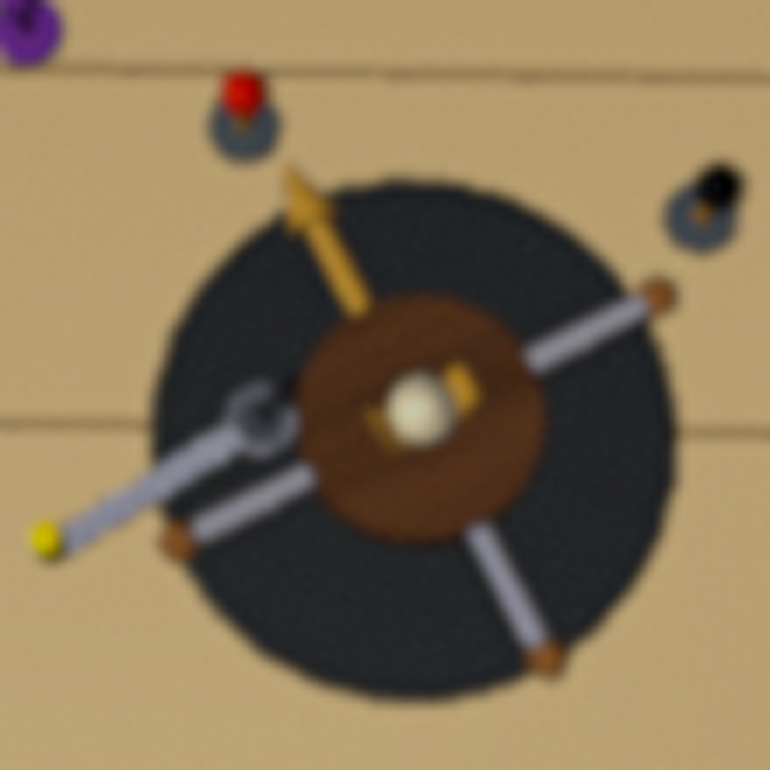

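Run:
```python
from meas import *
def f(n,o,k,p,h): return ray(n,(p[0]+.5)/k-.5+o[0],(p[1]+.5)/k-.5+o[1],h)[:2]
a=f('top',(222,132),7,(15,354),74); b=f('top',(222,132),7,(46,539),74); print(a,b)
for n,nm,g in [('top','top1',[559,78,55]),('top','t8',[480,62,55]),('scene','scene1',[559,78,55]),('scene','s8',[480,62,55])]:
    im=np.load(nm+'.npz')['im'].astype(float); u,v=pr(n,g).astype(int)
    w=np.clip(np.minimum(im[:,:,0],im[:,:,1])-im[:,:,2]-70,0,100); m=0*w; m[v-14:v+15,u-12:u+13]=1; w*=m
    vv,uu=np.mgrid[:384,:512]; x,y=(w*uu).sum()/w.sum(),(w*vv).sum()/w.sum()
    r=np.where(w.sum(1)>30)[0]; print(nm,x,y,'rows',r.min(),r.max(),ray(n,x,y,74 if n=='top' else 53))
# intersect chord: swing from chord length
d=np.hypot(*(a-b)); print('chord',d,'swing',2*np.arcsin(d/210))
for n in ['top','scene']: print(n,ctrl.pinpoint(n,'brake_hinge')[0]['centre'],c2w(n,ctrl.pinpoint(n,'brake_hinge')[0]['centre']))
```

```text
[557.1  76.6] [480.   61.9]
top1 223.50701754385966 181.96929824561403 rows 180 184 [557.6  77.2  74. ]
t8 227.8144499178982 208.34811165845647 rows 206 210 [480.7  62.8  74. ]
scene1 287.1096681096681 192.08080808080808 rows 189 191 [541.8  84.2  53. ]
s8 271.3236074270557 175.33023872679044 rows 172 186 [463.6  68.8  53. ]
chord 78.48539968875735 swing 0.7660759180091558
top [4.2, 17.7, 1382.7] [[536.5 -26.5  26.8]]
scene [-8.9, 46.5, 1054.2] [[543.  -24.4  25.9]]
```

Request:
drive_tool([
  [-0.036,0,0],
  [-0.036,0,0],
  [-0.036,0,0],
  [-0.036,0,0],
  [0,0,0],
  [0,0.03,0],
  [0,0.03,0],
  [0,0.03,0],
  [0,0,0],
  [0,0,0.004],
  [0,0,0.004],
  [0,0,0.003],
  [0,0,0.002],
  [0,0,0.002],
  [0,0,0],
], gripper=[1,1,1,1,1,1,1,1,1,1,1,1,1,1,1], turn=[0,0,0,0,0,0,0,0,0,0,0,0,0,0,0])

```text
time_s: 14.07
eef_pos: [499.4, 61.8, 50.8]
ee_rot: [-0.499, 0.501, 0.501, -0.499]
force: [1.7, 0.7, 0.9]
grip_width: 0.001
```

Request:
drive_tool([
  [0,0,0.002],
  [0,0,0.002],
  [0,0,0],
], gripper=[1,1,1], turn=[0,0,0])

```text
time_s: 14.32
eef_pos: [499.1, 61.6, 51.1]
ee_rot: [-0.497, 0.503, 0.503, -0.497]
force: [18.3, 2.4, -8.2]
grip_width: 0.0
```

Request:
drive_tool([
  [0,0,0.002],
  [0,0,0],
  [0,0,0],
  [0,0,0],
  [0,0,0],
], gripper=[1,1,1,1,1], turn=[0,0,0,0,0])

```text
time_s: 14.73
eef_pos: [498.9, 61.5, 51.3]
ee_rot: [-0.496, 0.504, 0.504, -0.496]
force: [27.0, 3.4, -13.9]
grip_width: -0.001
```

Request:
drive_tool([
  [0,0,-0.006],
  [0,0,-0.008],
  [0,0,-0.01],
  [0,-0.03,0],
  [0,-0.03,0],
  [0.03,-0.03,0],
  [0.04,0,0],
  [0.04,0,0],
  [0.04,0,0],
  [0,0,0],
  [0,0,0],
  [0,0,0],
], gripper=[1,1,1,1,1,1,1,1,1,1,1,1], turn=[0,0,0,0,0,0,0,0,0,0,0,0])

```text
time_s: 15.73
eef_pos: [516.7, 210.9, 139.0]
ee_rot: [0.5, -0.5, -0.5, 0.5]
force: [0.6, -0.1, 0.1]
grip_width: 0.002
```

Run:
```python
from meas import *
im,d,s=cap('scene','s9');print(s['eef_pos'],s['force'],s['time_s'])
cap('top','t9')
show('top','t9',[545,-80,62],55,'t9c',7)
for n in ['top','scene']:
  a=np.load(('t9' if n=='top' else 's9')+'.npz')['im'].astype(int);b=np.load(('t8' if n=='top' else 's8')+'.npz')['im'].astype(int)
  e=np.abs(a-b).max(2); u,v=pr(n,[540,-70,50]).astype(int); print(n,(e[v-50:v+50,u-60:u+60]>40).sum())
  b=np.load(n+'1.npz')['im'].astype(int);e=(np.abs(a-b).max(2)>50).astype(np.uint8)
  print([tuple(x) for x in cv2.connectedComponentsWithStats(e)[2][1:] if x[4]>8])
```

```text
[516.7 210.9 139. ] [ 0.6 -0.1  0.1] 15.7333
t9c origin 222 132
top 0
[(np.int32(38), np.int32(149), np.int32(183), np.int32(235), np.int32(10600)), (np.int32(278), np.int32(153), np.int32(6), np.int32(21), np.int32(81)), (np.int32(263), np.int32(161), np.int32(12), np.int32(16), np.int32(85)), (np.int32(136), np.int32(171), np.int32(2), np.int32(8), np.int32(11)), (np.int32(297), np.int32(172), np.int32(22), np.int32(13), np.int32(85)), (np.int32(136), np.int32(181), np.int32(5), np.int32(4), np.int32(16)), (np.int32(222), np.int32(180), np.int32(21), np.int32(12), np.int32(78)), (np.int32(286), np.int32(184), np.int32(3), np.int32(4), np.int32(9)), (np.int32(244), np.int32(187), np.int32(11), np.int32(7), np.int32(58)), (np.int32(319), np.int32(188), np.int32(5), np.int32(5), np.int32(19)), (np.int32(256), np.int32(190), np.int32(7), np.int32(4), np.int32(17)), (np.int32(299), np.int32(190), np.int32(19), np.int32(3), np.int32(55)), (np.int32(243), np.int32(194), np.int32(13), np.int32(9), np.int32(62)), (np.int32(247), np.int32(198), np.int32(20), np.int32(13), np.int32(80)), (np.
[... 2155 characters left out ...]
nt32(7), np.int32(5), np.int32(16)), (np.int32(263), np.int32(189), np.int32(27), np.int32(20), np.int32(137)), (np.int32(237), np.int32(192), np.int32(12), np.int32(5), np.int32(42)), (np.int32(246), np.int32(197), np.int32(11), np.int32(8), np.int32(49)), (np.int32(173), np.int32(202), np.int32(22), np.int32(8), np.int32(78)), (np.int32(250), np.int32(204), np.int32(12), np.int32(5), np.int32(49)), (np.int32(164), np.int32(206), np.int32(8), np.int32(7), np.int32(46)), (np.int32(174), np.int32(208), np.int32(26), np.int32(17), np.int32(123)), (np.int32(229), np.int32(208), np.int32(23), np.int32(17), np.int32(155)), (np.int32(220), np.int32(212), np.int32(11), np.int32(22), np.int32(122))]
```

View pics/t9c.png

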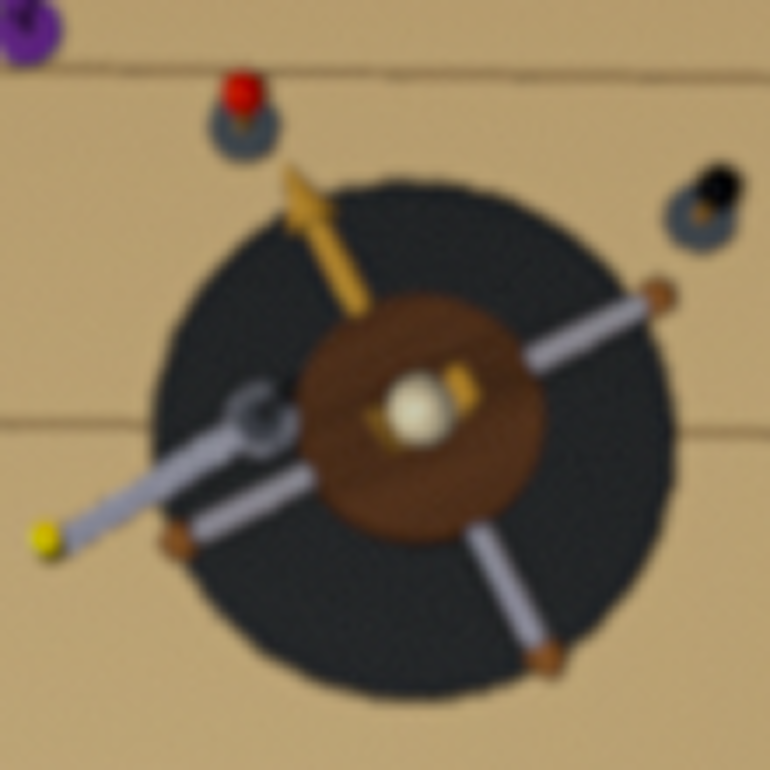

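View pics/s9.png

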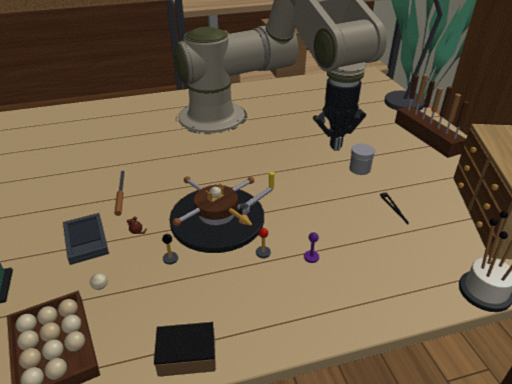

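```bash
python3 -c "
from rig import ctrl
print(ctrl.finish_job())"
```

```text
the job is handed in; nothing more can be done
None
```

The wheel's pointer rests on the vermilion ball and the brake arm is hard against its stop. I handed the job in at about 16 s. I turned the wheel about 27° with the shut fingers against the near spoke, then pushed the yellow handle round.

**Pointing:** The top and scene cameras put the pointer's line 1 to 2.6 mm from the centre of the vermilion ball, against an allowed 7 mm. The wheel did not shift when the brake was swung.

**Brake:** A second push met 18 to 27 N with no further movement, so I took that as the stop.

**A check that disagreed:** From the pictures the handle swung only about 0.77 rad between start and finish. If the arm began exactly at 0, the stop should read 0.9. I put the difference down to the arm not starting at exactly 0, but I could not confirm where it began.

**Everything else:** The before-and-after pictures show no visible shift of the mouse, inkstone, blank and file. The tweezers and canister look in place in the scene view; the top-view comparison was muddied around them by the arm. The nut was not touched. The robot ended clear of everything.

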